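# Slide the desk microphone onto its taped spot

### The job

Get the desk ready for a recording: gently push the standing desk microphone low down, against its black foot only, so that it slides upright across the table until the foot stands wholly inside the orange taped ring. Do not pinch, lift or tip the microphone, keep off its stem and head, leave the lens, bottle and case where they are, and finish clear of everything.

Things in the scene. Friction and masses are not known exactly. Their poses are not given: they have to be found in the camera images.
- mic: desk microphone, loose, standing upright, 240 mm tall, about 0.5 kg. Its foot is a round black drum 64 mm in diameter with an upright side from the table to 24 mm up and a flat top at 28 mm. Origin: centre of the foot's underside, on the table; z is up along the stem. The foot is smooth enough to slide on the table under a push of a few newtons; pushed at the stem or head it would tip.
- mic_stem: the microphone's upper part, fixed to the foot and not to be touched: a steel stem 18 mm in diameter rising from the foot to 165 mm above the table, then a round head up to 47 mm in diameter, with a red band, to 240 mm. Origin: on the axis at the foot's flat top, 28 mm above the microphone's origin; z up.
- mark: ring of orange tape flat on the table (no noticeable thickness, things slide over it), inner diameter 94 mm, outer diameter 114 mm. Origin: centre of the ring, on the table.
- lens: black camera lens standing upright, 72 mm in diameter, 84 mm tall, loose; leave alone. Origin: centre of its underside.
- bottle: grey metal drinking bottle with blue cap, 64 mm in diameter, 190 mm tall, standing, loose; leave alone. Origin: centre of its underside.
- case: closed flat parts case, grey and blue plastic, 85 x 150 x 32 mm (its x, y, z), loose; leave alone. Origin: centre of its underside.
Not all that is in view belongs to the job. What is shaped like the mic but yellow is not meant.

How it is judged (in metres and radians):
At the end, for the whole second after the job is handed in: The microphone stands upright (within 0.05 rad) and still on the table with its foot inside the ring: its centre is within 15 mm of the ring's centre (horizontal distance between mic and mark below 0.015 m and angle between mic's own z axis and vertical below 0.05 rad and height (world z) of mic below 0.004 m and linear speed of mic below 0.01 m/s); the robot touches nothing.
It fails at once if the microphone's foot is pinched, or pushed roughly (more than 18 N between fingers and microphone) (contact force between the fingers and mic above 18 N).
It fails at once if the microphone is lifted off the table (more than 8 mm) (height (world z) of mic above 0.008 m).
It fails at once if the microphone tips (more than 0.2 rad) (angle between mic's own z axis and vertical above 0.2 rad).
It fails at once if the microphone's stem or head is touched by the robot (more than 1 N) (contact force between any of the arm, the fingers and mic_stem above 1 N).
It fails at once if a bystander is moved (more than 12 mm) (distance of any of lens, bottle, case from where it was at the start of the episode above 0.012 m).
It also fails if it takes over 58 s, if anything falls off the work surface, if the arm or the gripper's body presses on something with over 40 N, if the wrist force passes 120 N, or if a joint passes its speed limit or range.

### The arm

A 6-joint arm with a two-finger parallel gripper is mounted at the origin on the work surface. World frame = base frame: x ahead of the robot, y to its left, z up, the work surface at z = 0. Lengths are in m, angles in degrees, forces in N, time in s.
With the tool pointing down it reaches from about 0.325 to 0.75 m from the base axis. Payload 7.6 kg.
Tool frame: the origin (TCP) lies midway between the tips of the shut fingers; the grasp point (between the pads) lies 19 mm behind it (env.grip_point_offset is the distance from the TCP to the grasp point, in m); z points along the fingers, y is the direction in which the jaws open and shut (so a half turn about z gives the same grasp; the last joint's range is limited). The gripper opens to 85 mm and grips with 20 to 120 N. Pads are 22 mm wide; open, the fingers measure 114 mm over their backs; the gripper's body (76 mm by 85 mm) begins 54 mm behind the grasp point. The pads swing forward as they close: fully open they stand 13 mm farther back than shut.
Start: joints at [-74.788, 2.991, 80.254, -0, 96.75, -4.028], TCP at [0.173, -0.496, 0.231] pointing down, gripper open.
Joint ranges: [-166.34, 166.34], [-52.06, 124.39], [6.96, 135.62], [-60.46, 240.46], [14.63, 156.25], [-167.68, 167.68]. Speed limits (degrees/s): [147.25, 147.25, 172.46, 180, 180, 180].

### API

Orientations are given as a 3x3 rotation matrix whose columns are the frame's x, y, z axes.
In Python, from cell import readout, viewer, workorder, cut_out, env gives the robot as it stands. The module is installed in compiled form; this text tells all that it offers.
- The arm moves only by the tool jog_arm, never from a script. Its argument "rows" is a list of rows, each a list of 7 numbers: the shift along the tool's x, y, z in cm, then the turn, a rotation vector about the tool's x, y, z in rad, then the opening in per cent of the stroke, from 0 (shut) to 100 (fully open). A call has 1 to 5 rows; each row shifts and turns the commanded pose from where the row before left it, along the tool's axes as they then stand; what a row does not reach is not made up. A row lasts 1/10 s, in which the tool goes at most 50 mm and 8.59 degrees, less where a joint would pass 70% of its speed; a pose out of reach is approached as far as the arm can. A call is refused whole if a number of a shift passes 5 or a number of a turn 0.15, either way. A call with a gripper value outside its range is refused whole. The fingers move at their own pace and stop on an object; "squeeze" is the grip in N (left out, the last holds). Time passes only in rows, so rows that do not move let the fingers close. It gives the time, the measured TCP pose, the force and the opening at its end, in the units of the state.
- readout.get_obs(): the state, without advancing time (a new reading comes with each control period).
- viewer.camera(name): name is "side" or "top" or "wrist"; returns a dict with "img" (420x560x3 uint8, red, green, blue), "fx", "fy", "cx", "cy" (pixels), "R" (3x3) and "t" (3): a world point X has camera coordinates R X + t. Camera axes: x right, y down, z forward; pixel columns grow to the right and rows downward; lengths in m; the calibration is good to about 2 mm. A picture is of the moment at which its call begins. There is no depth.
- workorder.job_done(): hands the job in, once; it reports no verdict.
Trained networks look in the newest picture that a camera, given by its name, has taken for a name from the list of things; names that differ only in an ending like _2 or _b are one class to them, and where a whole thing is asked for, a point or a joint stands for the part that bears it (a point fixed in the world has none). Each returns a list of dicts, best first, with "p" (0 to 1); they miss things now and then, are a little off and sometimes report something else, mostly with a low value. They report only what shows in the picture. A call takes as long as a camera call. They do not tell look-alikes from the thing itself.
- cut_out(query, camera): "region" (420x560 bool, what is visible of it) and "uv" ([column, row] in pixels, amid what is visible of it).
The state is a dict: "time_s": time; "joint_positions": joint angles; "dq": joint speeds; "effort": joint torques, N m; "tcp_pos": TCP position; "tcp_rot": TCP orientation; "wrist_force": force on the tool from outside, world axes, zero at the start; "wrist_torque": the same for the moment, N m; "finger_gap": finger opening in m.
Only numpy, scipy, OpenCV 4.12 (cv2) and the standard library are available. Lean on these libraries where they do the work, as an engineer would, in place of code of your own. Each camera call takes 0.05 s, during which the arm holds its last target.

## Working session

There is one attempt and no reset: what is moved stays moved. The work goes in short steps, Python scripts to look and compute and a tool call to move; the robot and the scene stay as the last step left them, time stands still between calls to the robot, and variables do not carry over. Pictures are saved under pics/ and viewed, and the job is handed in when it is done.

Besides the shell and the picture viewer there is one more tool, called after "Call:" as a command line: name --pt "numbers of a row" for each row, then --argument value for the rest. jog_arm: Moves the arm, as the interface text tells. Its arguments: {"type":"object","properties":{"rows":{"type":"array"},"squeeze":{"type":"number"}},"required":["rows"]}

```bash
mkdir -p pics; ls
python3 - <<'E'
from cell import readout, viewer, cut_out, env
import cv2, numpy as np
for c in ["top","side","wrist"]:
    d=viewer.camera(c); cv2.imwrite(f"pics/{c}0.png",d["img"][:,:,::-1])
    print(c,d["fx"],d["fy"],d["cx"],d["cy"],np.round(d["R"],3).tolist(),np.round(d["t"],3))
    for q in ["mic","mark","lens","bottle","case"]:
        for r in cut_out(q,c)[:3]:
            ys,xs=np.where(r["region"])
            print(c,q,round(r["p"],2),np.round(r["uv"],1),(xs.min(),xs.max(),ys.min(),ys.max()) if len(xs) else None)
o=readout.get_obs(); print(o["time_s"],o["tcp_pos"],np.round(o["tcp_rot"],3),o["finger_gap"],env.grip_point_offset)
E
```

```text
pics
top 444.3348537935594 444.3348537935594 279.65290157509025 212.49427747115 [[-0.01, -1.0, -0.022], [-0.984, 0.014, -0.177], [0.177, 0.02, -0.984]] [0.005 0.563 0.766]
top mic 0.62 [200.2 316.9] (np.int64(170), np.int64(229), np.int64(298), np.int64(339))
top mic 0.59 [204.6 251. ] (np.int64(176), np.int64(233), np.int64(228), np.int64(271))
top mark 0.74 [361.5 261.7] (np.int64(322), np.int64(380), np.int64(209), np.int64(267))
top lens 0.66 [296.3 124.5] (np.int64(276), np.int64(314), np.int64(105), np.int64(152))
top bottle 0.66 [411.8 102.5] (np.int64(389), np.int64(441), np.int64(67), np.int64(134))
top case 0.98 [159.7 122.6] (np.int64(121), np.int64(202), np.int64(94), np.int64(149))
side 470.22642571568815 470.22642571568815 277.29060177423315 203.4191045843287 [[-0.888, -0.459, -0.002], [-0.301, 0.586, -0.752], [0.347, -0.668, -0.659]] [0.509 0.2   0.774]
side mic 0.88 [351.2 245.4] (np.int64(325), np.int64(372), np.int64(185), np.int64(310))
side mic 0.61 [288.8 224.2] (np.int64(269), np.int64(304), np.int64(161), np.int64(284))
side mark 0.56 [288.6 221.3] (np.int64(270), np.int64(304), np.int64(162), np.int64(284))
side mark 0.54 [323.3 174.4] (np.int64(304), np.int64(351), np.int64(172), np.int64(203))
side lens 0.95 [217.4 173.6] (np.int64(204), np.int64(238), np.int64(147), np.int64(196))
side lens 0.27 [318.9 175.3] (np.int64(304), np.int64(350), np.int64(171), np.int64(203))
side bottle 0.73 [255. 108.] (np.int64(244), np.int64(270), np.int64(63), np.int64(141))
side case 0.88 [129.6 259.5] (np.int64(87), np.int64(171), np.int64(221), np.int64(296))
wrist 311.2382525637291 311.2382525637291 284.78326170303734 207.1256115644775 [[0.331, -0.944, 0.0], [-0.906, -0.317, 0.281], [-0.266, -0.093, -0.96]] [-0.526 -0.038  0.379]
0.9 [ 0.17302949 -0.49569443  0.23133881] [[ 0.944  0.33   0.   ]
 [ 0.33  -0.944 -0.   ]
 [ 0.     0.    -1.   ]] 0.08540207745326563 0.0187
```

View pics/top0.png

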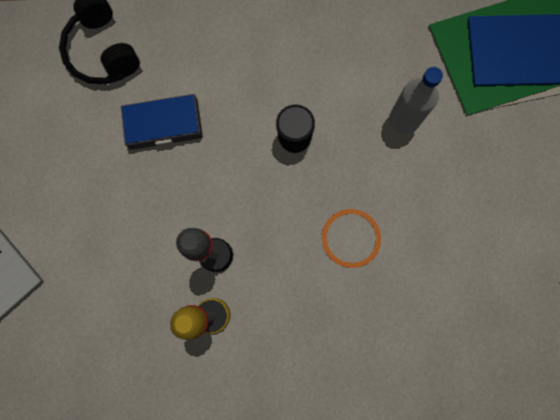

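View pics/side0.png

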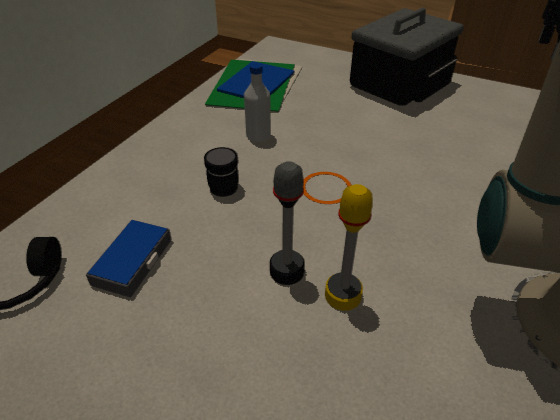

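The top picture shows the black-footed mic with its foot near (216,255), the yellow look-alike at (212,316), the ring at (351,238), the lens at (295,128), the bottle base near (402,125) and the case at (161,121). The side view agrees: black foot at (287,267), ring at (327,187).

```bash
cat > h.py <<'E'
import numpy as np, cv2
from cell import readout, viewer, cut_out
def ray(d,uv,z):
    R=np.array(d["R"]);t=np.array(d["t"]);C=-R.T@t
    v=R.T@np.array([(uv[0]-d["cx"])/d["fx"],(uv[1]-d["cy"])/d["fy"],1.])
    return C+v*(z-C[2])/v[2]
def proj(d,X):
    c=np.array(d["R"])@np.asarray(X,float)+np.array(d["t"])
    return np.array([d["fx"]*c[0]/c[2]+d["cx"],d["fy"]*c[1]/c[2]+d["cy"]])
def circ(d,x,y,z,r,n=72):
    return np.array([proj(d,[x+r*np.cos(a),y+r*np.sin(a),z]) for a in np.linspace(0,2*np.pi,n)])
def ring(d):
    hsv=cv2.cvtColor(d["img"],cv2.COLOR_RGB2HSV)
    m=cv2.inRange(hsv,(5,150,100),(18,255,255))
    n,l,s,c=cv2.connectedComponentsWithStats(m)
    return m,s,c
E
python3 - <<'E'
from h import *
d=viewer.camera("top"); s=viewer.camera("side")
for n,cam in (("top",d),("side",s)):
    m,st,c=ring(cam)
    for i in range(1,len(st)):
        if st[i][4]>60: print(n,st[i],c[i])
    hsv=cv2.cvtColor(cam["img"],cv2.COLOR_RGB2HSV)
C=lambda d:-np.array(d["R"]).T@np.array(d["t"])
print(C(d),C(s))
print("foot top cam z28",ray(d,(216,254),.028)," side",ray(s,(287,261),.028))
print("yellow",ray(d,(212,315),.028),ray(s,(344,286),.028))
print("ring",ray(d,(351,238),0),ray(s,(327,187),0))
print("lens",ray(d,(295.5,122),.084),"bottle cap",ray(d,(433,76),.19),"case",ray(d,(161,119),.032))
for nm,cam,(u,v) in (("top",d,(216,254)),("side",s,(290,250))):
    k=110; u=int(u);v=int(v)
    im=cam["img"][max(0,v-45):v+45,u-60:u+60]
    cv2.imwrite(f"pics/z_{nm}.png",cv2.resize(np.clip(im.astype(float)*2,0,255).astype(np.uint8),None,fx=6,fy=6,interpolation=cv2.INTER_CUBIC)[:,:,::-1])
E
```

```text
top [322 209  59  58 717] [351.07670851 237.93305439]
side [303 172  48  32 315] [323.59047619 186.78730159]
[ 0.41799164 -0.01803984  0.85295315] [0.24431994 0.63320681 0.66165082]
foot top cam z28 [0.48974102 0.11805787 0.028     ]  side [0.49016809 0.12249958 0.028     ]
yellow [0.37900548 0.12367202 0.028     ] [0.37861272 0.12885388 0.028     ]
ring [ 0.51977902 -0.13747742  0.        ] [ 0.51952278 -0.13693227  0.        ]
lens [ 0.7237655  -0.03303356  0.084     ] bottle cap [ 0.75465272 -0.25096818  0.19      ] case [0.75569656 0.22979059 0.032     ]
```

View pics/wrist0.png

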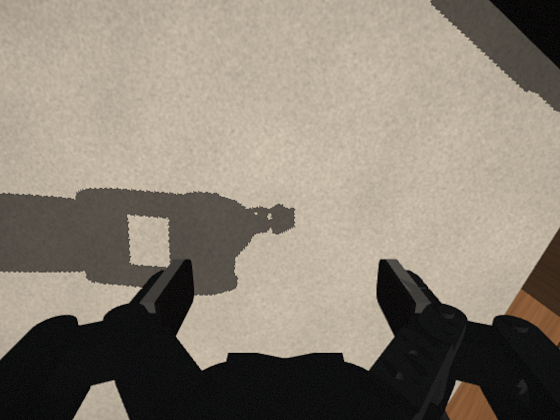

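View pics/z_top.png

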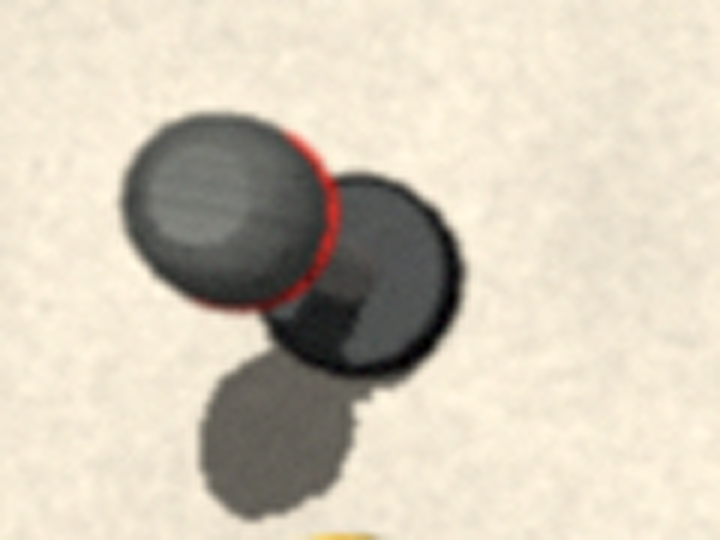

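View pics/z_side.png

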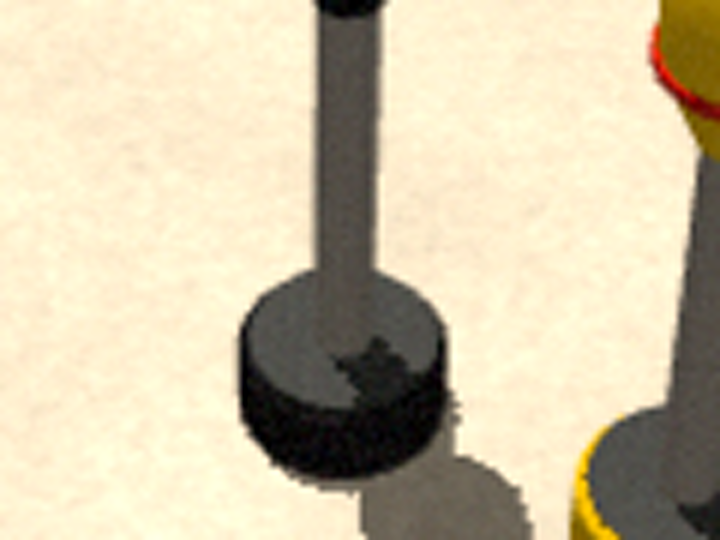

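```bash
cat >> h.py <<'E'
def outline(d,x,y):
    return np.vstack([circ(d,x,y,0,.032),circ(d,x,y,.024,.032),circ(d,x,y,.028,.029)])
E
python3 - <<'E'
from h import *
from scipy.optimize import least_squares
d=viewer.camera("top"); s=viewer.camera("side")
def ft(p):
    o=outline(d,*p); return np.array([o[:,0].max()-233.2,o[:,1].max()-272,o[:,1].min()-237.8])
def fs(p):
    o=outline(s,*p); return np.array([o[:,0].max()-304.5,o[:,0].min()-270,o[:,1].max()-285,o[:,1].min()-249.2])
for f in (ft,fs,lambda p:np.r_[ft(p),fs(p)]):
    r=least_squares(f,[.49,.12]); print(r.x,np.round(r.fun,1))
E
```

```text
[0.48918745 0.12145439] [-0.   0.3 -0.3]
[0.48977217 0.12222858] [ 0.5 -0.5  0.  -0.1]
[0.48951187 0.12196236] [-0.3  0.1 -0.5  0.7 -0.3 -0.  -0.1]
```

Call:
jog_arm --pt "0 0 -4 0 0 0 100" --pt "0 0 -4 0 0 0 100" --pt "0 0 -4 0 0 0 100" --pt "0 0 -4 0 0 0 100"

```text
time_s: 1.5
tcp_pos: [0.173, -0.4954, 0.393]
tcp_rot: [[0.944, 0.33, 0.0], [0.33, -0.944, -0.0], [-0.0, 0.0, -1.0]]
wrist_force: [-0.4, 0.0, -0.0]
finger_gap: 0.0855
```

Run:
```python
from h import *
w=viewer.camera("wrist"); s=viewer.camera("side"); o=readout.get_obs()
print(o["time_s"],np.round(o["joint_positions"],3),np.round(o["tcp_pos"],4))
C=-np.array(w["R"]).T@np.array(w["t"]); print("cam in tool",np.round(np.array(o["tcp_rot"]).T@(C-o["tcp_pos"]),3))
cv2.imwrite("pics/side1.png",s["img"][:,:,::-1])
```

```text
1.6 [-7.4788e+01  4.5540e+00  5.9675e+01 -2.0000e-03  1.1514e+02 -4.0270e+00] [ 0.1732 -0.4962  0.3979]
cam in tool [ 0.071  0.001 -0.139]
```

```bash
cat >> h.py <<'E'
from scipy.spatial.transform import Rotation as Rn
def plan(p0,R0,p1,R1,step=.045,dec=2,rstep=.14,open_=100,show=True):
    """rows from pose0 to pose1, straight, world"""
    p=np.array(p0,float);R=np.array(R0,float);p1=np.array(p1,float);R1=np.array(R1,float)
    rv=Rn.from_matrix(R.T@R1).as_rotvec()
    n=int(max(np.ceil(np.linalg.norm(p1-p)/step),np.ceil(np.linalg.norm(rv)/rstep),1))
    rows=[];pa=p.copy();Ra=R.copy()
    for i in range(n):
        pt=pa+(p1-pa)*(i+1)/n; Rt=Ra@Rn.from_rotvec(rv*(i+1)/n).as_matrix()
        s=np.round(R.T@(pt-p)*100,dec); r=np.round(Rn.from_matrix(R.T@Rt).as_rotvec(),3)
        p=p+R@s/100; R=R@Rn.from_rotvec(r).as_matrix()
        rows.append([float(v)+0. for v in s]+[float(v)+0. for v in r]+[open_])
    if show:
        for k in range(0,n,5): print("["+", ".join(str(q) for q in rows[k:k+5])+"]")
    return p,R,rows
def Rt(th,dirv=(0.1157,-0.9933)):
    """tool leaning back by th deg from push dir, x_tool pointing back"""
    d=np.array([*dirv,0.]);d/=np.linalg.norm(d); u=np.array([0,0,1.]);t=np.radians(th)
    z=np.sin(t)*d-np.cos(t)*u; x=-(np.cos(t)*d+np.sin(t)*u); y=np.cross(z,x)
    return np.c_[x,y,z]
def now():
    o=readout.get_obs(); return np.array(o["tcp_pos"]),np.array(o["tcp_rot"]),o
E
python3 - <<'E'
from h import *
p,R,o=now()
Ra=R@Rn.from_rotvec([0,0,-.65]).as_matrix()
p,R,_=plan(p,R,[.48,-.2,.40],Ra,dec=1)
plan(p,R,[.475,.25,.40],Rt(0),dec=1)
print(Rt(20))
E
```

```text
[[3.9, -1.8, 0.0, 0.0, 0.0, -0.065, 100], [4.0, -1.5, -0.1, 0.0, 0.0, -0.065, 100], [4.0, -1.3, 0.0, 0.0, 0.0, -0.065, 100], [4.2, -1.0, -0.1, 0.0, 0.0, -0.065, 100], [4.2, -0.7, 0.0, 0.0, 0.0, -0.065, 100]]
[[4.2, -0.5, -0.1, 0.0, 0.0, -0.065, 100], [4.3, -0.2, 0.0, 0.0, 0.0, -0.065, 100], [4.2, 0.1, 0.0, 0.0, 0.0, -0.065, 100], [4.3, 0.4, -0.1, 0.0, 0.0, -0.065, 100], [4.2, 0.7, 0.0, 0.0, 0.0, -0.065, 100]]
[[3.4, -2.3, 0.0, 0.0, 0.001, -0.064, 100], [3.5, -2.1, -0.1, 0.001, 0.001, -0.063, 100], [3.7, -1.8, 0.0, 0.0, 0.001, -0.064, 100], [3.7, -1.6, -0.1, 0.001, 0.001, -0.064, 100], [3.9, -1.4, 0.0, 0.0, 0.001, -0.064, 100]]
[[3.9, -1.1, 0.0, 0.001, 0.0, -0.063, 100], [4.0, -0.9, 0.0, 0.0, 0.001, -0.064, 100], [4.1, -0.6, -0.1, 0.001, 0.001, -0.064, 100], [4.0, -0.4, 0.0, 0.0, 0.001, -0.064, 100], [4.1, -0.1, 0.0, 0.001, 0.001, -0.063, 100]]
[[4.1, 0.2, 0.0, 0.0, 0.001, -0.064, 100]]
[[-1.08720730e-01  9.93284415e-01  3.95711097e-02]
 [ 9.33382036e-01  1.15698185e-01 -3.39723278e-01]
 [-3.42020143e-01  6.93889390e-18 -9.39692621e-01]]
```

View pics/side1.png

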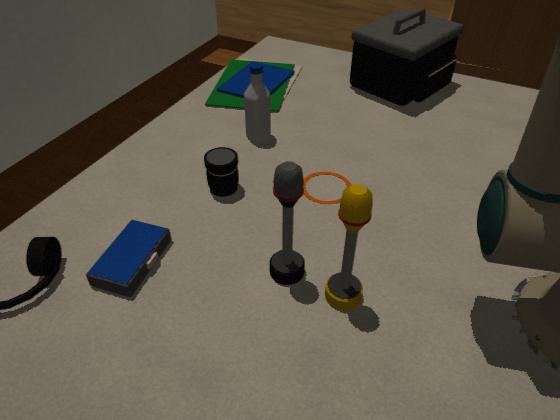

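The scene is unchanged, with the mic foot at (287,267) and the arm out of view. I'll swing the arm around at z = 0.40, well above everything, and record joint readings on the way.

Call:
jog_arm --pt "3.9 -1.8 0 0 0 -0.065 100" --pt "4.0 -1.5 0 0 0 -0.065 100" --pt "4.0 -1.3 0 0 0 -0.065 100" --pt "4.2 -1.0 0 0 0 -0.065 100" --pt "4.2 -0.7 0 0 0 -0.065 100"

```text
time_s: 2.1
tcp_pos: [0.3277, -0.3462, 0.3908]
tcp_rot: [[0.788, 0.616, -0.0], [0.616, -0.788, 0.0], [0.0, -0.0, -1.0]]
wrist_force: [0.4, -0.2, 0.6]
finger_gap: 0.0856
```

Call:
jog_arm --pt "4.2 -0.5 0 0 0 -0.065 100" --pt "4.3 -0.2 0 0 0 -0.065 100" --pt "4.2 0.1 0 0 0 -0.065 100" --pt "4.3 0.4 0 0 0 -0.065 100" --pt "4.2 0.7 0 0 0 -0.065 100"

```text
time_s: 2.6
tcp_pos: [0.4812, -0.1981, 0.3907]
tcp_rot: [[0.55, 0.835, -0.0], [0.835, -0.55, 0.0], [-0.0, -0.0, -1.0]]
wrist_force: [1.0, -0.8, 0.2]
finger_gap: 0.0853
```

Run:
```python
from h import *
p,R,o=now(); print(p,R[:,0],np.round(o["joint_positions"],3))
plan(p,R,[.475,.25,.40],Rt(20),dec=1)
```

```text
[ 0.48117793 -0.1980815   0.39074849] [ 5.49905608e-01  8.35226791e-01 -1.70678525e-04] [-2.64370e+01  3.94000e+00  6.11520e+01 -8.00000e-03  1.14928e+02
  6.92000e+00]
[[3.7, -2.5, -0.1, -0.012, -0.033, -0.069, 100], [3.9, -2.3, -0.2, -0.012, -0.034, -0.069, 100], [4.0, -1.9, -0.4, -0.013, -0.033, -0.069, 100], [4.1, -1.7, -0.6, -0.012, -0.034, -0.069, 100], [4.2, -1.4, -0.7, -0.012, -0.033, -0.069, 100]]
[[4.2, -1.1, -0.9, -0.012, -0.034, -0.07, 100], [4.3, -0.8, -1.0, -0.013, -0.033, -0.069, 100], [4.3, -0.5, -1.2, -0.012, -0.034, -0.069, 100], [4.3, -0.1, -1.4, -0.012, -0.033, -0.069, 100], [4.2, 0.1, -1.4, -0.012, -0.034, -0.069, 100]]
```

Call:
jog_arm --pt "3.7 -2.5 -0.1 -0.012 -0.033 -0.069 45" --pt "3.9 -2.3 -0.2 -0.012 -0.034 -0.069 45" --pt "4.0 -1.9 -0.4 -0.013 -0.033 -0.069 45" --pt "4.1 -1.7 -0.6 -0.012 -0.034 -0.069 45" --pt "4.2 -1.4 -0.7 -0.012 -0.033 -0.069 45"

```text
time_s: 3.1
tcp_pos: [0.4776, 0.0261, 0.3952]
tcp_rot: [[0.233, 0.972, -0.011], [0.957, -0.231, -0.177], [-0.175, 0.031, -0.984]]
wrist_force: [0.3, 0.6, -0.5]
finger_gap: 0.0385
```

Call:
jog_arm --pt "4.2 -1.1 -0.9 -0.012 -0.034 -0.07 45" --pt "4.3 -0.8 -1.0 -0.013 -0.033 -0.069 45" --pt "4.3 -0.5 -1.2 -0.012 -0.034 -0.069 45" --pt "4.3 -0.1 -1.4 -0.012 -0.033 -0.069 45" --pt "4.2 0.1 -1.4 -0.012 -0.034 -0.069 45"

```text
time_s: 3.6
tcp_pos: [0.4747, 0.2499, 0.3998]
tcp_rot: [[-0.109, 0.993, 0.04], [0.933, 0.116, -0.342], [-0.344, -0.0, -0.939]]
wrist_force: [1.0, -0.4, -0.3]
finger_gap: 0.0385
```

Run:
```python
from h import *
s=viewer.camera("side");t=viewer.camera("top");w=viewer.camera("wrist")
for n,c in (("side",s),("top",t),("wrist",w)): cv2.imwrite(f"pics/{n}2.png",c["img"][:,:,::-1])
p,R,o=now(); print(o["time_s"],p,np.round(R,3),np.round(o["joint_positions"],3),o["finger_gap"])
```

```text
3.75 [0.47470633 0.25061403 0.39792956] [[-0.112  0.993  0.037]
 [ 0.932  0.118 -0.342]
 [-0.344 -0.003 -0.939]] [ 33.087  13.601  51.593 -21.312 122.34   15.983] 0.03826968912121431
```

```bash
cat > kin.py <<'E'
import numpy as np
from scipy.optimize import least_squares
from scipy.spatial.transform import Rotation as Rn
D=[([-74.788,2.991,80.254,0,96.75,-4.028],(.17303,-.49569,.23134)),
([-74.788,4.554,59.675,-.002,115.14,-4.027],(.1732,-.4962,.3979)),
([-26.437,3.94,61.152,-.008,114.928,6.92],(.48118,-.19808,.39075)),
([33.087,13.601,51.593,-21.312,122.34,15.983],(.47471,.25061,.39793))]
def fk(q,P,sg=1,full=False):
    a1,s,h,L2,a3,D4,L6,w=P
    E=lambda ax,a:Rn.from_euler(ax,a,degrees=True).as_matrix()
    R=E('z',q[0]); sh=R@[a1,s,h]
    R=R@E('y',q[1]); el=sh+R@[0,0,L2]
    R=R@E('y',q[2]); e2=el+R@[a3,0,0]; wr=e2+R@[0,0,D4]
    R=R@E('z',sg*q[3])@E('y',q[4]); wr2=wr+R@[0,w,0]; t=wr2+R@[0,0,L6]
    return (sh,el,e2,wr,t,R) if full else t
def fit(sg):
    f=lambda P:np.r_[np.concatenate([fk(q,P,sg)-p for q,p in D])*1000,.01*(P[0]*1000),.01*P[4]*1000,.01*P[7]*1000]
    return least_squares(f,[0.05,.037,.25,.35,0,.4,.25,0])
if __name__=="__main__":
    for sg in (1,-1):
        r=fit(sg); print(sg,np.round(r.x,4),np.round(r.fun,1))
        print(np.round(fk(D[3][0],r.x,sg,True)[5],3))
E
python3 kin.py
```

```text
1 [ 1.000e-04  3.700e-02  2.062e-01  3.532e-01  1.063e-01  4.961e-01
  2.804e-01 -1.000e-04] [ 0.  -0.   0.  -0.   0.   0.  -0.   0.  -0.   0.   0.   0.   0.   1.1
 -0. ]
[[-0.924 -0.381  0.037]
 [-0.37   0.864 -0.342]
 [ 0.098 -0.33  -0.939]]
-1 [ 0.034  -0.0287  0.178  -0.1232  0.1457  0.4821 -0.2643  0.0655] [-0.2  0.2  0.  -1.6  5.2  0.1  4.7 -2.4 -0.3  0.1  0.5  0.2  0.3  1.5
  0.7]
[[-0.712 -0.636 -0.298]
 [-0.696  0.697  0.172]
 [ 0.098  0.33  -0.939]]
```

View pics/side2.png

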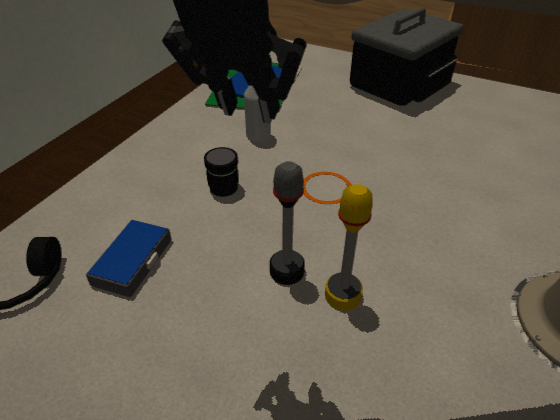

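View pics/top2.png

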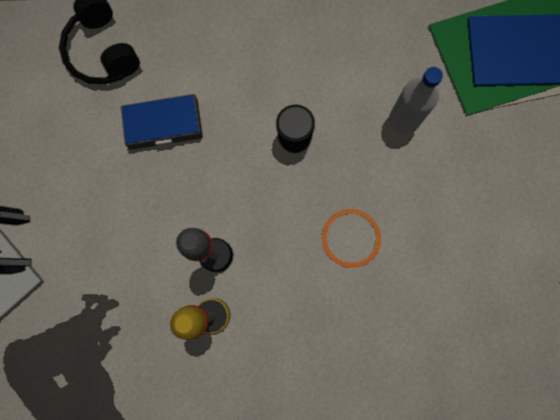

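View pics/wrist2.png

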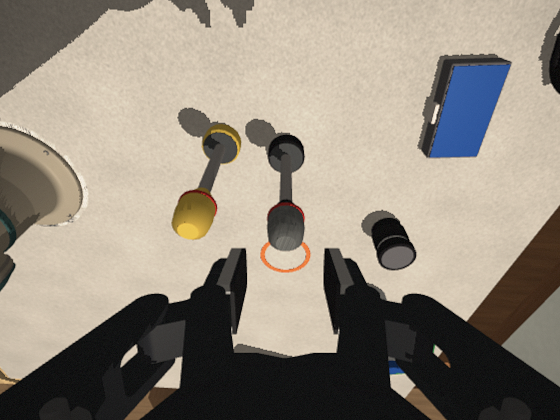

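The kinematic fit is exact: wrist to TCP is 0.280 m and the forearm is 0.496 m. Next I'll check the forearm's clearance over the yellow stand for several leans.

```bash
cat >> kin.py <<'E'
P=fit(1).x
LO=np.array([-166,-52,7,-60,14.7]);HI=np.array([166,124,135.6,240,156])
def ik(p,z,q0):
    f=lambda q:np.r_[(fk(q,P)-p)*100,(fk(q,P,1,True)[5][:,2]-z)*10]
    r=least_squares(f,np.clip(q0,LO+.1,HI-.1),bounds=(LO,HI)); return r.x,np.abs(r.fun).max()
def segdist(A,B,C,D,n=60):
    a=A+np.linspace(0,1,n)[:,None]*(B-A); c=C+np.linspace(0,1,n)[:,None]*(D-C)
    dd=np.linalg.norm(a[:,None]-c[None],axis=2); i=np.unravel_index(dd.argmin(),dd.shape); return dd.min(),a[i[0]],c[i[1]]
E
python3 - <<'E'
from kin import *
from h import Rt
mic=np.array([.4895,.122]);d=np.array([.1157,-.9933]);Y=np.array([.379,.125])
for off,th in ((.09,0),(.04,15),(.04,20),(.04,30),(.04,40)):
    q=np.array(D[3][0][:5])
    for s in (-.05,0,.05,.1,.15,.2,.261):
        p=np.r_[mic+d*(s-off),.012]; z=Rt(th)[:,2]
        q,e=ik(p,z,q); sh,el,e2,wr,t,R=fk(q,P,1,True)
        dd,a,c=segdist(e2,wr,np.r_[Y,0],np.r_[Y,.24]); d2,a2,c2=segdist(wr,t-.05*z,np.r_[Y,0],np.r_[Y,.24])
        print(off,th,s,np.round(q),"err%.3f"%e,"fore %.3f"%dd,np.round(a,2),"hand %.3f"%d2,np.round(a2,2),"wr",np.round(wr,2))
E
```

```text
0.09 0 -0.05 [25. 16. 91. -0. 72.] err0.000 fore 0.126 [0.37 0.21 0.33] hand 0.166 [0.47 0.26 0.07] wr [0.47 0.26 0.29]
0.09 0 0 [20. 14. 94. -0. 72.] err0.000 fore 0.100 [0.39 0.18 0.32] hand 0.132 [0.48 0.21 0.08] wr [0.48 0.21 0.29]
0.09 0 0.05 [14. 12. 97.  0. 71.] err0.000 fore 0.086 [0.4  0.14 0.32] hand 0.112 [0.48 0.16 0.09] wr [0.48 0.16 0.29]
0.09 0 0.1 [ 9. 11. 98. -0. 71.] err0.000 fore 0.090 [0.41 0.1  0.32] hand 0.112 [0.49 0.11 0.19] wr [0.49 0.11 0.29]
0.09 0 0.15 [ 3. 10. 98.  0. 71.] err0.000 fore 0.110 [0.41 0.06 0.32] hand 0.133 [0.5  0.06 0.2 ] wr [0.5  0.06 0.29]
0.09 0 0.2 [-3. 11. 98. -0. 71.] err0.000 fore 0.140 [0.41 0.02 0.32] hand 0.167 [0.5  0.01 0.24] wr [0.5  0.01 0.29]
0.09 0 0.261 [-10.  12.  97.  -0.  71.] err0.000 fore 0.179 [ 0.38 -0.03  0.34] hand 0.216 [ 0.51 -0.05  0.24] wr [ 0.51 -0.05  0.29]
0.04 15 -0.05 [ 27.  18.  90. -14.  77.] err0.000 fore 0.134 [0.36 0.23 0.33] hand 0.140 [0.48 0.22 0.06] wr [0.47 0.28 0.28]
0.04 15 0 [ 22.  16.  93. -15.  75.] err0.000 fore 0.105 [0.38 0.19 0.32] hand 0.116 [0.48 0.17 0.06] wr [0.48 0.23 0.28]
0.04 15 
[... 2546 characters left out ...]
 fore 0.150 [0.33 0.25 0.3 ] hand 0.123 [0.48 0.19 0.05] wr [0.46 0.34 0.23]
0.04 40 0.05 [ 28.  24.  90. -37.  84.] err0.000 fore 0.117 [0.35 0.23 0.29] hand 0.110 [0.49 0.14 0.05] wr [0.47 0.29 0.23]
0.04 40 0.1 [ 23.  21.  94. -39.  81.] err0.000 fore 0.083 [0.37 0.2  0.28] hand 0.109 [0.49 0.14 0.1 ] wr [0.48 0.24 0.23]
0.04 40 0.15 [ 18.  19.  97. -40.  77.] err0.000 fore 0.051 [0.39 0.16 0.27] hand 0.109 [0.49 0.14 0.16] wr [0.48 0.19 0.23]
0.04 40 0.2 [ 12.  18.  98. -42.  73.] err0.000 fore 0.037 [0.4  0.12 0.27] hand 0.109 [0.49 0.14 0.22] wr [0.49 0.14 0.23]
0.04 40 0.261 [  5.  17. 100. -43.  69.] err0.000 fore 0.066 [0.4  0.07 0.27] hand 0.123 [0.49 0.08 0.23] wr [0.49 0.08 0.23]
```

Run:
```python
from kin import *
from h import Rt
mic=np.array([.4895,.122]);d=np.array([.1157,-.9933]);Y=np.array([.379,.125])
for dx,th,az in ((0,20,0),(.03,20,0),(.05,20,0),(.05,15,0),(0,20,-20),(0,20,20),(.03,20,-20)):
    q=np.array(D[3][0][:5]);m=9;ma=None
    for s in np.arange(-.05,.27,.02):
        a=np.radians(az); dv=np.array([[np.cos(a),-np.sin(a)],[np.sin(a),np.cos(a)]])@d
        p=np.r_[mic+d*(s)-dv*.04,.01]+[dx*min(max(s,0)/.06,1),0,0]; z=Rt(th,dv)[:,2]
        q,e=ik(p,z,q); sh,el,e2,wr,t,R=fk(q,P,1,True)
        dd,aa,c=segdist(e2,wr,np.r_[Y,0],np.r_[Y,.24])
        if dd<m: m=dd;ma=(s,aa,c,p,q)
    print(dx,th,az,"min %.3f"%m,[np.round(v,3) for v in ma])
sh,el,e2,wr,t,R=fk(D[3][0],P,1,True); print(sh,el,e2,wr,t)
```

```text
0 20 0 min 0.071 [np.float64(0.11), array([0.402, 0.129, 0.306]), array([0.379, 0.125, 0.24 ]), array([0.498, 0.052, 0.01 ]), array([ 12.727,  13.341,  97.581, -20.899,  72.44 ])]
0.03 20 0 min 0.079 [np.float64(0.11), array([0.408, 0.125, 0.314]), array([0.379, 0.125, 0.24 ]), array([0.528, 0.052, 0.01 ]), array([ 12.02 ,  17.469,  92.546, -20.853,  73.051])]
0.05 20 0 min 0.085 [np.float64(0.09), array([0.403, 0.136, 0.32 ]), array([0.379, 0.125, 0.24 ]), array([0.545, 0.072, 0.01 ]), array([ 13.637,  20.681,  88.476, -20.639,  74.393])]
0.05 15 0 min 0.089 [np.float64(0.07), array([0.403, 0.133, 0.326]), array([0.379, 0.125, 0.24 ]), array([0.543, 0.092, 0.01 ]), array([ 13.298,  19.971,  88.418, -15.515,  73.964])]
0 20 -20 min 0.084 [np.float64(0.09), array([0.408, 0.135, 0.318]), array([0.379, 0.125, 0.24 ]), array([0.509, 0.072, 0.01 ]), array([ 13.43 ,  20.175,  89.126, -18.033,  80.496])]
0 20 20 min 0.055 [np.float64(0.11), array([0.403, 0.126, 0.289]), array([0.379, 0.125, 0.24 ]), array([0.484, 0.048, 0.01 ]), array([ 12.325,   6.346, 105.573, -21.526,  64.58 ])]
0.03 20 -20 min 0.090 [np.float64(0.09), array([0.405, 0.13 , 0.326]), array([0.379, 0.125, 0.24 ]), array([0.539, 0.072, 0.01 ]), array([ 12.747,  24.232,  83.826, -18.093,  81.476])]
[-0.02008213  0.03107077  0.2061969 ] [0.04951097 0.07641544 0.54950888] [0.08687046 0.10075771 0.45303357] [0.46417801 0.34659944 0.66117351] [0.47471539 0.25061047 0.39793271]
```

Run:
```python
from h import *
p,R,o=now()
plan(p,R,[.475,.25,.03],Rt(20),dec=1)
```

```text
[[1.4, 0.0, 3.8, 0.0, 0.0, 0.0, 100], [1.4, 0.0, 3.9, -0.001, 0.0, 0.001, 100], [1.4, 0.0, 3.8, 0.0, 0.001, 0.0, 100], [1.4, 0.1, 3.9, 0.0, 0.0, 0.0, 100], [1.4, 0.0, 3.8, 0.0, 0.0, 0.001, 100]]
[[1.4, 0.0, 3.8, -0.001, 0.0, 0.0, 100], [1.4, 0.0, 3.9, 0.0, 0.001, 0.0, 100], [1.4, 0.0, 3.8, 0.0, 0.0, 0.001, 100], [1.4, 0.0, 3.9, 0.0, 0.0, 0.0, 100]]
```

Call:
jog_arm --pt "1.4 0 3.8 0 0 0 45" --pt "1.4 0 3.9 0 0 0 45" --pt "1.4 0 3.8 0 0 0 45" --pt "1.4 0.1 3.9 0 0 0 45" --pt "1.4 0 3.8 0 0 0 45"

```text
time_s: 4.25
tcp_pos: [0.4762, 0.2465, 0.1945]
tcp_rot: [[-0.104, 0.994, 0.039], [0.934, 0.111, -0.34], [-0.342, 0.001, -0.94]]
wrist_force: [0.9, 0.7, 0.5]
finger_gap: 0.0388
```

Call:
jog_arm --pt "1.4 0 3.8 0 0 0 45" --pt "1.4 0 3.8 0 0 0 45" --pt "1.4 0 3.8 0 0 0 45" --pt "1.0 0 2.6 0 0 0 45" --pt "0 0 0 0 0 0 45"

```text
time_s: 4.75
tcp_pos: [0.4739, 0.2463, 0.0425]
tcp_rot: [[-0.106, 0.994, 0.032], [0.932, 0.111, -0.344], [-0.346, -0.007, -0.938]]
wrist_force: [-0.5, -0.3, 0.2]
finger_gap: 0.0384
```

Run:
```python
from h import *
s=viewer.camera("side");t=viewer.camera("top");w=viewer.camera("wrist")
for n,c in (("side",s),("top",t),("wrist",w)): cv2.imwrite(f"pics/{n}3.png",c["img"][:,:,::-1])
p,R,o=now(); print(o["time_s"],p,np.round(R,3),np.round(o["joint_positions"],3),o["finger_gap"])
from kin import fk,P
sh,el,e2,wr,tt,_=fk(o["joint_positions"],P,1,True); print(tt,e2,wr,"top px e2,wr",proj(t,e2),proj(t,wr),"side",proj(s,e2),proj(s,wr))
```

```text
4.9 [0.47719888 0.24884468 0.04873232] [[-0.104  0.994  0.041]
 [ 0.934  0.112 -0.339]
 [-0.341  0.003 -0.94 ]] [ 32.787  20.379  83.853 -17.961  85.026  29.425] 0.038312933655875896
[0.47737387 0.24894545 0.04879751] [0.06151833 0.08363268 0.43428695] [0.46578778 0.34403895 0.31231909] top px e2,wr [167.31416442 752.44631587] [ -4.68225015 256.06303443] side [707.95794954 103.8482625 ] [217.81845873 228.44907843]
```

View pics/top3.png

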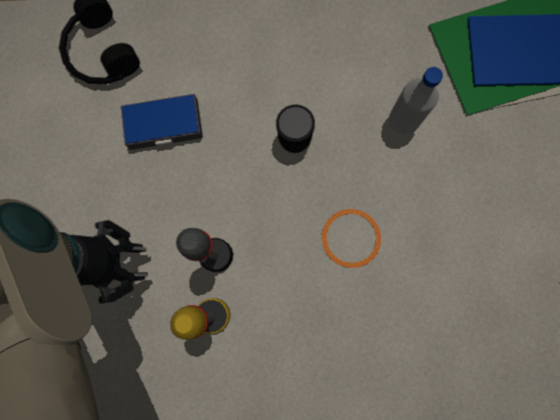

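View pics/side3.png

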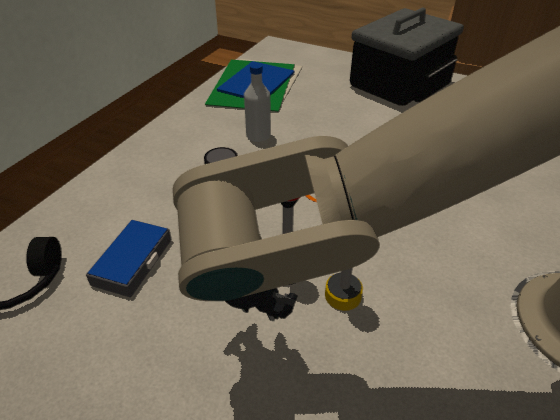

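View pics/wrist3.png

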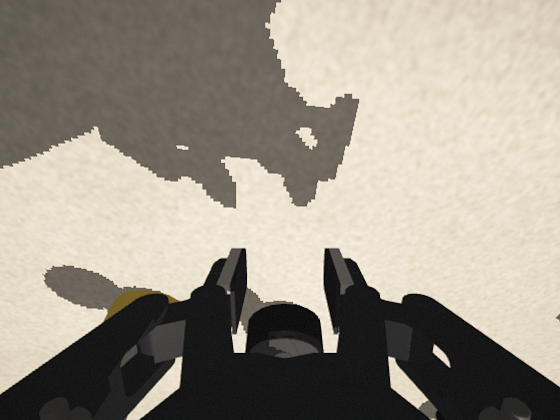

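The top and side pictures show that the arm ends in a wide fork: the near plate's teal end is at (225,285) and the inner end is near (365,245). I'll measure the fork before taking it over the yellow stand.

```bash
cat >> kin.py <<'E'
def frame4(q):
    E=lambda ax,a:Rn.from_euler(ax,a,degrees=True).as_matrix()
    return E('z',q[0])@E('y',q[1])@E('y',q[2])@E('z',q[3])
E
python3 - <<'E'
from h import *
from kin import fk,P,frame4
s=viewer.camera("side");t=viewer.camera("top"); p,R,o=now(); q=o["joint_positions"]
wr=fk(q,P,1,True)[3]; F=frame4(q)
for n,c in (("side",s),("top",t)):
    im=cv2.convertScaleAbs(c["img"][:,:,::-1].copy(),alpha=1.4)
    for v,col in ((-.07,(0,255,255)),(-.05,(0,255,255)),(.05,(0,255,0)),(.07,(0,255,0))):
        for u in (.045,-.05,-.10,-.15,-.2):
            for w in (-.04,0.,.04):
                a=proj(c,wr+F@[w,v,u]); 
                if 0<a[0]<560 and 0<a[1]<420: cv2.circle(im,(int(a[0]),int(a[1])),2,col if w else (0,0,255),-1)
    cv2.imwrite(f"pics/ov_{n}.png",im)
print(np.round(F,2))
E
```

```text
[[-0.03 -0.58  0.81]
 [-0.39  0.76  0.53]
 [-0.92 -0.3  -0.25]]
```

View pics/ov_side.png

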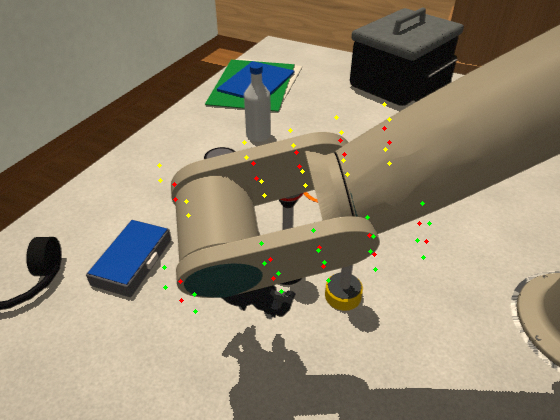

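View pics/ov_top.png

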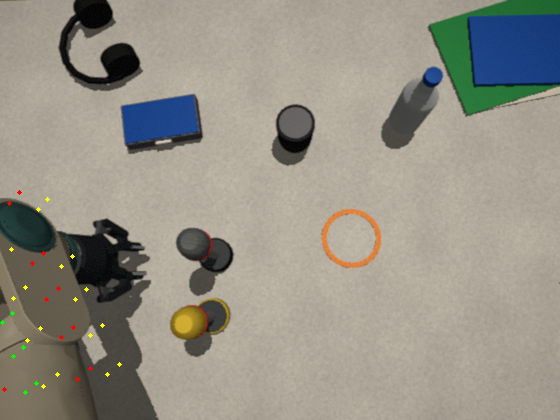

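```bash
cat > clr.py <<'E'
from kin import *
from h import Rt
g=np.linspace
pl=np.array([(w,v,u) for w in g(-.035,.035,6) for v in (-.075,-.062,-.05,.05,.062,.075) for u in g(-.155,.035,12)])
j5=np.array([(.035*np.cos(a),v,.035*np.sin(a)) for a in g(0,6.28,12) for v in g(-.07,.07,8)])
tube=np.array([(.056*np.cos(a),.056*np.sin(a),u) for a in g(0,6.28,16) for u in g(-.42,-.13,20)])
arm=np.vstack([pl,j5,tube])
body=np.array([(x,y,z) for x in g(-.038,.038,6) for y in g(-.0425,.0425,6) for z in g(-.26,-.073,14)])
def low(pts,c,rad):
    m=np.hypot(*(pts[:,:2]-c).T)<rad; return pts[m][:,2].min() if m.any() else 9
def mindist(pts,c):  # distance to mic: stem r9 to .165, head r23.5 to .24
    h=np.hypot(*(pts[:,:2]-c).T); z=pts[:,2]
    a=np.hypot(np.maximum(h-.009,0),np.maximum(np.maximum(.028-z,z-.165),0))
    b=np.hypot(np.maximum(h-.0235,0),np.maximum(np.maximum(.165-z,z-.24),0))
    return min(a.min(),b.min())
def run(path,th,off,az=0,z=.01,verbose=False):
    """path: mic xy list; cradle azimuth dirs"""
    Y=np.array([.379,.126]); q=np.array([29,18,90,-18,80.]);out=[]
    for m,dv in path:
        T=Rt(th,dv); d=np.array(dv)/np.linalg.norm(dv)
        p=np.r_[np.array(m)-d*off,z]; q,e=ik(p,T[:,2],q); r=fk(q,P,1,True)
        A=r[3]+arm@frame4(q).T; B=p+body@T.T
        yl=mindist(np.vstack([A,B]),Y); mc=mindist(np.vstack([A,B]),np.array(m))
        out.append((e,yl,mc))
        if verbose: print(np.round(m,3),np.round(out[-1],3),np.round(q))
    out=np.array(out); return out[:,0].max(),out[:,1].min(),out[:,2].min()
E
python3 - <<'E'
from clr import *
m0=np.array([.4895,.122]);m1=np.array([.5197,-.1372])
def P2(way,n=10,dv=None):
    o=[]
    for a,b in zip(way[:-1],way[1:]):
        dd=(np.array(b)-a) if dv is None else np.array(dv)
        for s in np.linspace(0,1,n): o.append((np.array(a)+(np.array(b)-a)*s,dd))
    return o
st=P2([m0,m1])
for th in (8,12,15,18,20,25): print("straight",th,np.round(run(st,th,.042),3))
dv=m1-m0
for dx in (.03,.05,.07):
    mid=np.array([.49+dx,.04])
    for th in (12,15,20): print("via",dx,th,np.round(run(P2([m0,mid,m1],dv=dv),th,.042),3), "turning", np.round(run(P2([m0,mid,m1]),th,.042),3))
E
```

```text
straight 8 [0.    0.03  0.004]
straight 12 [0.    0.021 0.013]
straight 15 [0.    0.016 0.017]
straight 18 [0.    0.008 0.021]
straight 20 [0.    0.003 0.023]
straight 25 [0.   0.   0.03]
via 0.03 12 [0.    0.026 0.013] turning [0.    0.029 0.013]
via 0.03 15 [0.    0.019 0.017] turning [0.    0.024 0.017]
via 0.03 20 [0.    0.008 0.023] turning [0.    0.014 0.023]
via 0.05 12 [0.    0.03  0.013] turning [0.    0.026 0.013]
via 0.05 15 [0.    0.022 0.017] turning [0.    0.024 0.017]
via 0.05 20 [0.    0.009 0.023] turning [0.    0.019 0.023]
via 0.07 12 [0.    0.032 0.013] turning [0.    0.015 0.013]
via 0.07 15 [0.    0.025 0.017] turning [0.    0.015 0.016]
via 0.07 20 [0.    0.013 0.023] turning [0.    0.015 0.023]
```

A 14° lean clears the yellow stand by about 18 mm and the mic's stem by about 16 mm, so I'll use that. I'll also narrow the jaws to about 28 mm and settle behind the foot.

Run:
```python
from h import *
p,R,o=now();print(p)
p,R,_=plan(p,R,[.4795,.205,.03],Rt(14),dec=2,step=.012,open_=33)
plan(p,R,[.4795,.205,.010],Rt(14),dec=2,step=.005,open_=33)
```

```text
[0.47737639 0.24936324 0.04910801]
[[-0.7, -0.06, 0.66, 0.001, 0.021, -0.001, 33], [-0.72, -0.06, 0.65, 0.0, 0.02, -0.001, 33], [-0.73, -0.06, 0.63, 0.001, 0.021, -0.001, 33], [-0.74, -0.06, 0.62, 0.0, 0.021, -0.001, 33], [-0.76, -0.06, 0.6, 0.001, 0.02, 0.0, 33]]
[[0.12, 0.0, 0.48, 0.0, 0.0, 0.0, 33], [0.12, 0.0, 0.49, 0.0, 0.0, 0.0, 33], [0.13, 0.0, 0.48, 0.0, 0.0, 0.0, 33], [0.12, 0.0, 0.49, 0.0, 0.0, 0.0, 33]]
```

Call:
jog_arm --pt "-0.7 -0.06 0.65 0 0.021 0 33" --pt "-0.72 -0.06 0.65 0 0.02 0 33" --pt "-0.73 -0.06 0.63 0 0.021 0 33" --pt "-0.74 -0.06 0.62 0 0.021 0 33" --pt "-0.76 -0.06 0.6 0 0.02 0 33"

```text
time_s: 5.5
tcp_pos: [0.4781, 0.2034, 0.0273]
tcp_rot: [[-0.109, 0.994, 0.027], [0.964, 0.112, -0.241], [-0.242, 0.0, -0.97]]
wrist_force: [0.0, 0.3, -0.2]
finger_gap: 0.0282
```

Call:
jog_arm --pt "0 0 0 0 0 0 33" --pt "0 0 0 0 0 0 33"

```text
time_s: 5.7
tcp_pos: [0.4781, 0.2042, 0.0276]
tcp_rot: [[-0.109, 0.994, 0.028], [0.964, 0.112, -0.242], [-0.244, 0.0, -0.97]]
wrist_force: [-0.0, -0.3, -0.4]
finger_gap: 0.0282
```

Run:
```python
from h import *
p,R,o=now();print(p,np.round(R,3),o["finger_gap"],o["wrist_force"])
plan(p,R,[.4795,.205,.010],Rt(14),dec=2,step=.005,open_=33)
```

```text
[0.47814064 0.20421159 0.02764503] [[-0.109  0.994  0.028]
 [ 0.964  0.112 -0.242]
 [-0.244  0.    -0.97 ]] 0.02817793206081952 [-0.01342124 -0.3290046  -0.39674534]
[[0.12, 0.04, 0.42, 0.0, 0.001, -0.001, 33], [0.13, 0.03, 0.43, 0.0, 0.0, -0.001, 33], [0.12, 0.04, 0.42, -0.001, 0.001, -0.001, 33], [0.12, 0.03, 0.43, 0.0, 0.0, -0.001, 33]]
```

Call:
jog_arm --pt "0.12 0.04 0.42 0 0 0 33" --pt "0.12 0.04 0.42 0 0 0 33" --pt "0.12 0.04 0.42 0 0 -0.002 33" --pt "0.12 0.03 0.42 0 0 -0.002 33" --pt "0 0 0 0 0 0 33"

```text
time_s: 6.2
tcp_pos: [0.479, 0.2052, 0.0092]
tcp_rot: [[-0.114, 0.993, 0.026], [0.963, 0.117, -0.243], [-0.245, -0.002, -0.97]]
wrist_force: [-0.4, -0.3, 0.1]
finger_gap: 0.0285
```

Run:
```python
from h import *
s=viewer.camera("side");t=viewer.camera("top");w=viewer.camera("wrist")
for n,c in (("side",s),("top",t),("wrist",w)): cv2.imwrite(f"pics/{n}4.png",c["img"][:,:,::-1])
p,R,o=now();print(p,np.round(R,3),o["finger_gap"],o["wrist_force"])
im=t["img"][190:310,80:260]; cv2.imwrite("pics/z4.png",cv2.resize(cv2.convertScaleAbs(im,alpha=2),None,fx=4,fy=4,interpolation=cv2.INTER_CUBIC)[:,:,::-1])
```

```text
[0.47956859 0.20533254 0.01019611] [[-0.114  0.993  0.028]
 [ 0.963  0.117 -0.243]
 [-0.244 -0.001 -0.97 ]] 0.027882690547014855 [0.10015336 0.12227979 0.00379233]
```

View pics/z4.png

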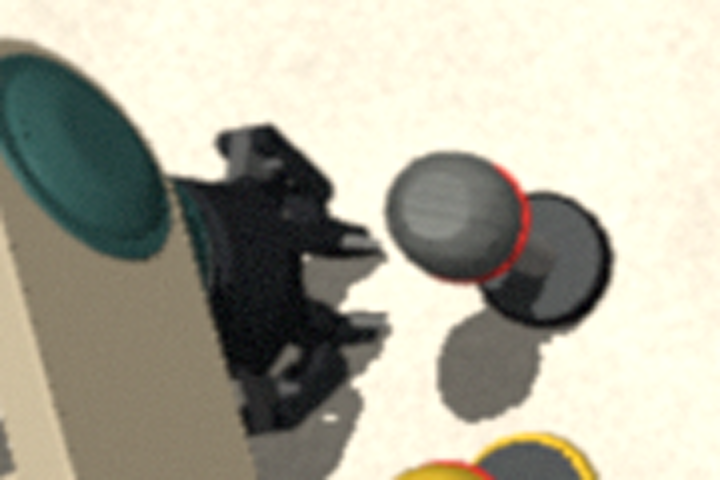

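View pics/wrist4.png

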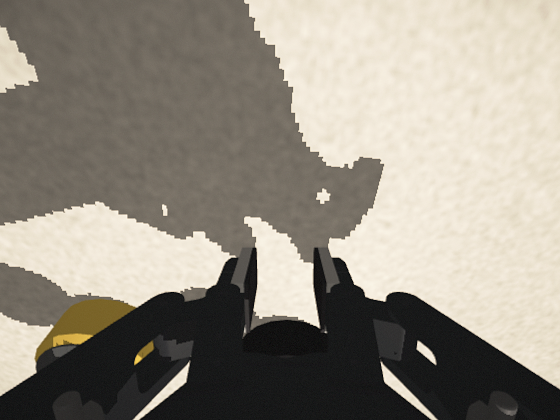

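View pics/side4.png

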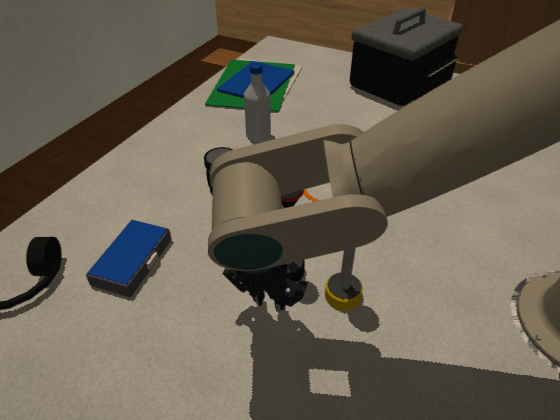

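The fingers stand behind the foot, with tips near (174,252) and (177,271) and the foot at (216,254), and nothing is touching. Closing the 44 mm gap now, slowing before contact.

Call:
jog_arm --pt "-0.78 0 0.19 0 0 0 33" --pt "-0.97 0 0.24 0 0 0 33" --pt "-0.97 0 0.24 0 0 0 33" --pt "-0.49 0 0.12 0 0 0 33" --pt "-0.19 0 0.05 0 0 0 33"

```text
time_s: 6.85
tcp_pos: [0.4837, 0.1696, 0.0104]
tcp_rot: [[-0.112, 0.993, 0.028], [0.963, 0.116, -0.243], [-0.244, -0.001, -0.97]]
wrist_force: [-0.2, -0.4, -0.1]
finger_gap: 0.0285
```

Call:
jog_arm --pt "-0.19 0 0.05 0 0 0 33" --pt "-0.19 0 0.05 0 0 0 33" --pt "-0.19 0 0.05 0 0 0 33" --pt "-0.19 0 0.05 0 0 0 33"

```text
time_s: 7.25
tcp_pos: [0.4845, 0.1627, 0.0102]
tcp_rot: [[-0.114, 0.993, 0.028], [0.963, 0.117, -0.242], [-0.244, -0.001, -0.97]]
wrist_force: [-0.2, -0.4, 0.4]
finger_gap: 0.0283
```

```bash
cat > look.py <<'E'
import sys
from h import *
def look(tag):
    s=viewer.camera("side");t=viewer.camera("top");w=viewer.camera("wrist")
    for n,c in (("side",s),("top",t),("wrist",w)): cv2.imwrite(f"pics/{n}{tag}.png",c["img"][:,:,::-1])
    p,R,o=now();print(o["time_s"],np.round(p,4),np.round(R[:,0],3),np.round(R[:,2],3),round(o["finger_gap"],4),np.round(o["wrist_force"],2))
    return s,t,w,p,R
if __name__=="__main__":
    s,t,w,p,R=look(sys.argv[1]); 
    x,y=[int(v) for v in sys.argv[2:4]]
    im=t["img"][max(y-60,0):y+60,max(x-90,0):x+90]; cv2.imwrite(f"pics/z{sys.argv[1]}.png",cv2.resize(cv2.convertScaleAbs(im,alpha=2),None,fx=4,fy=4,interpolation=cv2.INTER_CUBIC)[:,:,::-1])
E
python3 look.py 5 216 254
```

```text
7.4 [0.4845 0.1627 0.0102] [-0.113  0.963 -0.244] [ 0.028 -0.242 -0.97 ] 0.0279 [-0.99 -0.23 -0.77]
```

View pics/z5.png

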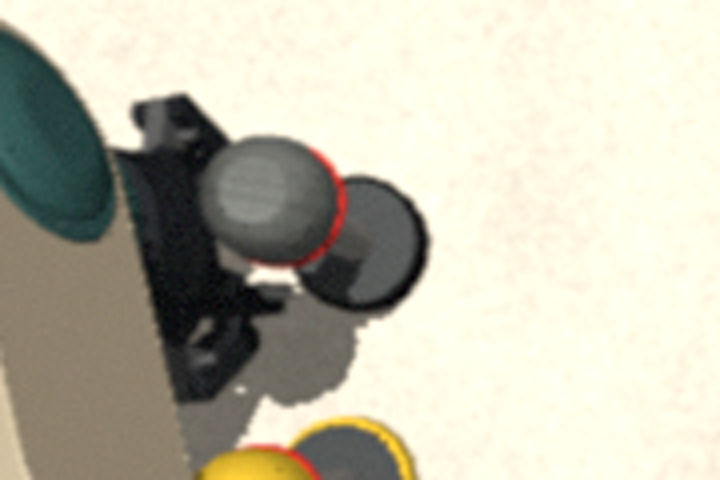

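View pics/wrist5.png

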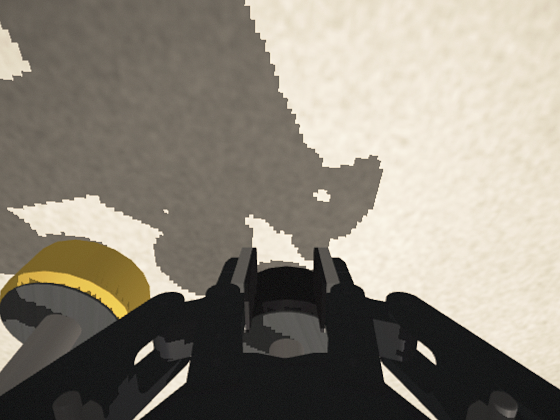

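The foot sits centred between the finger edges in the wrist view, with its drum at (285,285) and the stem near (293,347). I'll keep going gently.

Call:
jog_arm --pt "-0.19 0 0.05 0 0 0 33" --pt "-0.19 0 0.05 0 0 0 33" --pt "-0.19 0 0.05 0 0 0 33" --pt "-0.19 0 0.05 0 0 0 33" --pt "-0.19 0 0.05 0 0 0 33"

```text
time_s: 7.9
tcp_pos: [0.4857, 0.1531, 0.0102]
tcp_rot: [[-0.114, 0.993, 0.028], [0.963, 0.117, -0.242], [-0.244, -0.0, -0.97]]
wrist_force: [-0.3, 3.1, 0.2]
finger_gap: 0.0281
```

Call:
jog_arm --pt "-0.19 0 0.05 0 0 0 33" --pt "-0.19 0 0.05 0 0 0 33" --pt "-0.19 0 0.05 0 0 0 33" --pt "-0.19 0 0.05 0 0 0 33" --pt "-0.19 0 0.05 0 0 0 33"

```text
time_s: 8.4
tcp_pos: [0.4868, 0.1431, 0.0101]
tcp_rot: [[-0.113, 0.993, 0.028], [0.963, 0.117, -0.242], [-0.244, -0.001, -0.97]]
wrist_force: [-0.5, 3.4, 0.9]
finger_gap: 0.0278
```

```bash
python3 look.py 6 222 254
```

```text
8.55 [0.4869 0.1429 0.01  ] [-0.113  0.963 -0.245] [ 0.028 -0.243 -0.97 ] 0.028 [0.85 2.23 1.02]
```

View pics/z6.png

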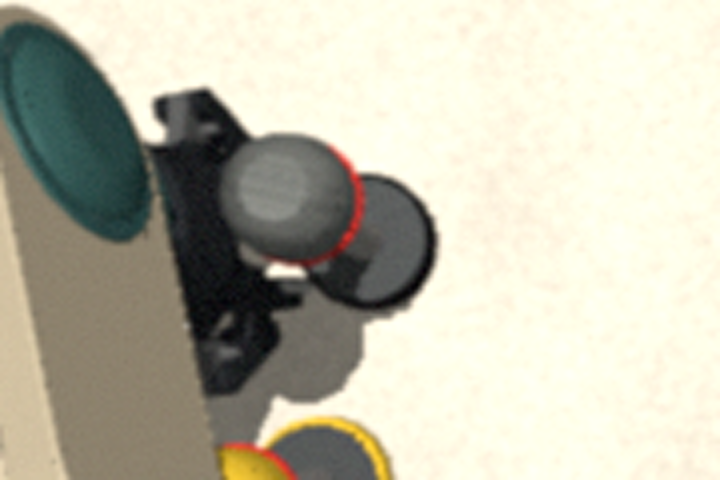

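View pics/wrist6.png

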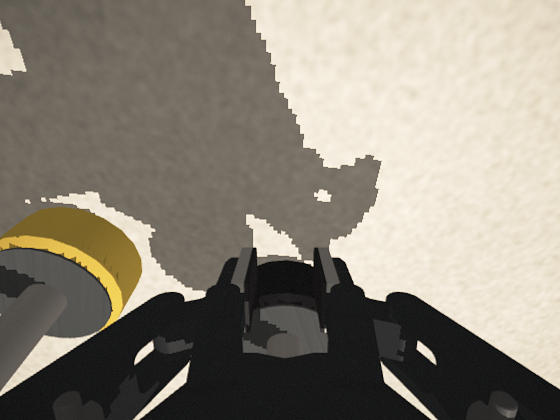

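View pics/side6.png

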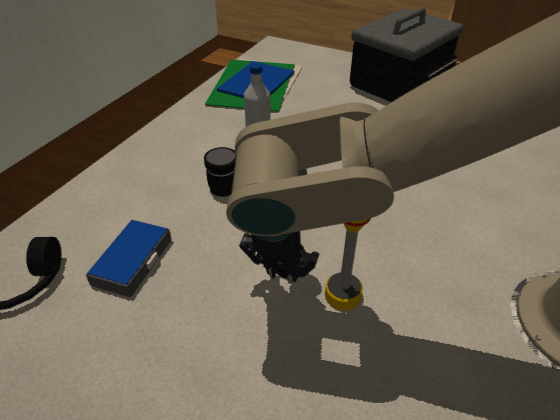

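```bash
cat >> h.py <<'E'
from scipy.optimize import least_squares
def mictop(d,right,bot,top):
    f=lambda p:(lambda o:np.array([o[:,0].max()-right,o[:,1].max()-bot,o[:,1].min()-top]))(outline(d,*p))
    r=least_squares(f,[.5,.05]); return r.x,r.fun
E
python3 - <<'E'
from h import *
t=viewer.camera("top"); p,R,o=now()
m,e=mictop(t,241.2,271.5,237.5); print(m,e,m-p[:2], np.hypot(*(m-p[:2])))
g=np.array([.5197,-.1372]); dv=g-m; print("to go",np.hypot(*dv),dv/np.hypot(*dv))
E
```

```text
[0.48975861 0.10605196] [-0.00073186  0.41511533 -0.41481675] [ 0.00289887 -0.03687795] 0.03699170599479405
to go 0.24508774623091217 [ 0.122166   -0.99250968]
```

Steady contact at about 3 N, with the foot at (0.490, 0.106) and 37 mm ahead of the TCP on the right line. Next I'll push at about 5 cm/s.

Call:
jog_arm --pt "-0.29 0 0.07 0 0 0 33" --pt "-0.39 0 0.1 0 0 0 33" --pt "-0.48 0 0.12 0 0 0 33" --pt "-0.48 0 0.12 0 0 0 33" --pt "-0.48 0 0.12 0 0 0 33"

```text
time_s: 9.1
tcp_pos: [0.4894, 0.121, 0.0101]
tcp_rot: [[-0.113, 0.993, 0.028], [0.963, 0.117, -0.242], [-0.244, -0.001, -0.97]]
wrist_force: [-1.2, 4.2, 0.6]
finger_gap: 0.0281
```

Call:
jog_arm --pt "-0.48 0 0.12 0 0 0 33" --pt "-0.48 0 0.12 0 0 0 33" --pt "-0.48 0 0.12 0 0 0 33" --pt "-0.48 0 0.12 0 0 0 33" --pt "-0.39 0 0.1 0 0 0 33"

```text
time_s: 9.6
tcp_pos: [0.4922, 0.0974, 0.01]
tcp_rot: [[-0.113, 0.993, 0.028], [0.963, 0.117, -0.243], [-0.244, -0.001, -0.97]]
wrist_force: [0.1, 4.2, 1.2]
finger_gap: 0.0284
```

```bash
python3 look.py 7 240 254
```

```text
9.75 [0.4921 0.0971 0.01  ] [-0.113  0.963 -0.245] [ 0.027 -0.243 -0.97 ] 0.0283 [0.54 0.09 0.13]
```

View pics/top7.png

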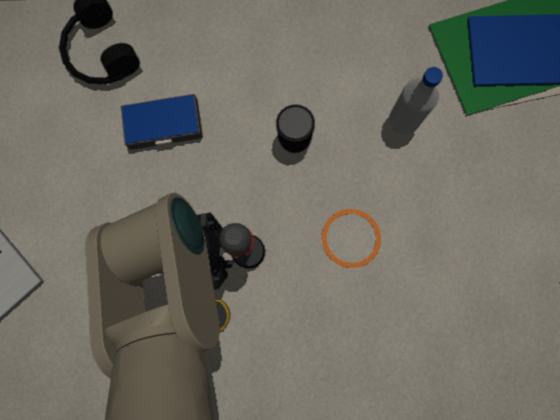

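View pics/side7.png

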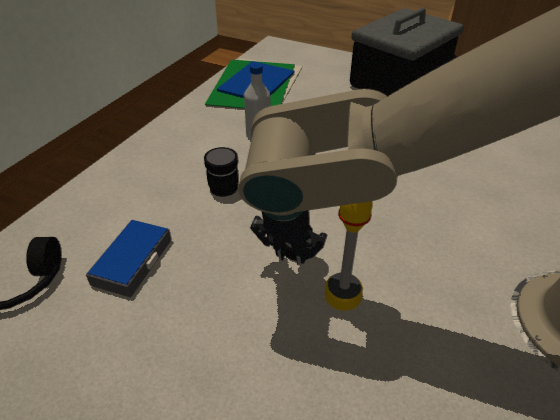

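The mic foot is at (249,251) in the top view, upright and cradled. The leading fork plate has passed above the yellow stand without touching it. Continuing.

Call:
jog_arm --pt "-0.39 0 0.1 0 0 0 33" --pt "-0.48 0 0.12 0 0 0 33" --pt "-0.48 0 0.12 0 0 0 33" --pt "-0.48 0 0.12 0 0 0 33" --pt "-0.48 0 0.12 0 0 0 33"

```text
time_s: 10.25
tcp_pos: [0.4949, 0.0737, 0.01]
tcp_rot: [[-0.113, 0.993, 0.028], [0.963, 0.117, -0.243], [-0.244, -0.001, -0.97]]
wrist_force: [-1.1, 4.2, 0.3]
finger_gap: 0.0283
```

Call:
jog_arm --pt "-0.48 0 0.12 0 0 0 33" --pt "-0.48 0 0.12 0 0 0 33" --pt "-0.48 0 0.12 0 0 0 33" --pt "-0.48 0 0.12 0 0 0 33" --pt "-0.39 0 0.1 0 0 0 33"

```text
time_s: 10.75
tcp_pos: [0.4977, 0.05, 0.01]
tcp_rot: [[-0.113, 0.993, 0.028], [0.963, 0.117, -0.243], [-0.244, -0.001, -0.97]]
wrist_force: [-1.3, 3.6, 0.6]
finger_gap: 0.0284
```

```bash
python3 look.py 8 270 254
```

```text
10.9 [0.4977 0.0499 0.0101] [-0.113  0.963 -0.245] [ 0.028 -0.243 -0.97 ] 0.0281 [-0.06 -0.2   0.74]
```

View pics/top8.png

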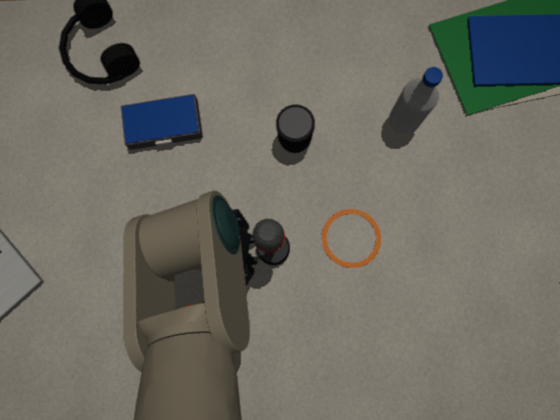

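View pics/side8.png

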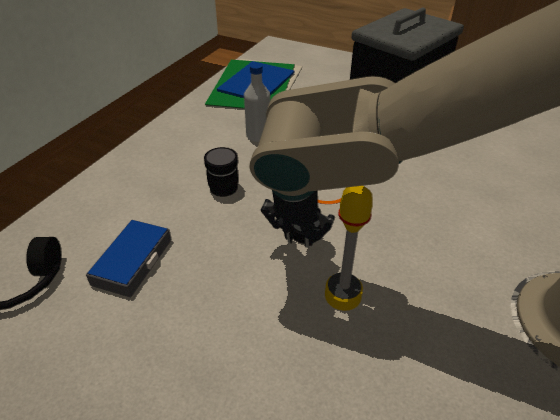

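The foot is at (273,249) on line with the ring. The yellow stand is unmoved, with its foot at (344,292). The lower plate passes over it next, so I'll check after each 2.5 cm.

Call:
jog_arm --pt "-0.39 0 0.1 0 0 0 33" --pt "-0.48 0 0.12 0 0 0 33" --pt "-0.48 0 0.12 0 0 0 33" --pt "-0.48 0 0.12 0 0 0 33" --pt "-0.39 0 0.1 0 0 0 33"

```text
time_s: 11.4
tcp_pos: [0.5004, 0.0273, 0.01]
tcp_rot: [[-0.113, 0.993, 0.028], [0.963, 0.117, -0.243], [-0.244, -0.001, -0.97]]
wrist_force: [-0.2, 3.4, 0.1]
finger_gap: 0.0282
```

```bash
python3 look.py 9 290 254
```

```text
11.55 [0.5004 0.0271 0.0101] [-0.113  0.963 -0.245] [ 0.028 -0.243 -0.97 ] 0.0281 [-0.09  0.13 -0.2 ]
```

View pics/side9.png

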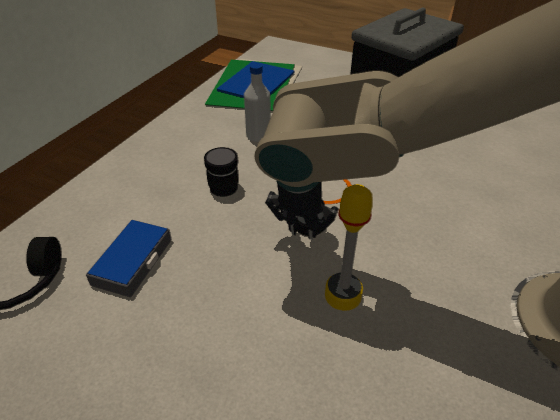

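View pics/z9.png

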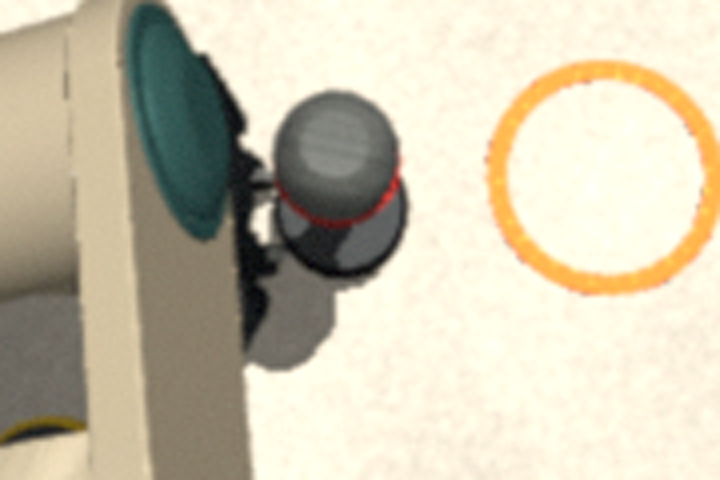

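Run:
```python
from h import *
t=viewer.camera("top"); p,R,o=now()
f=lambda q:(lambda o:np.array([o[:,0].max()-302,o[:,1].max()-263.3]))(outline(t,*q))
m=least_squares(f,[.5,0]).x; print(m,m-p[:2],np.hypot(*(m-p[:2])))
g=np.array([.5197,-.1372]);dv=g-m;print(np.hypot(*dv),dv/np.hypot(*dv), R[:,0])
```

```text
[ 0.50478446 -0.01031708] [ 0.00439909 -0.0375453 ] 0.0378021330962711
0.12775660423948657 [ 0.11674967 -0.99316137] [-0.11310432  0.96292888 -0.24489871]
```

The foot is at (0.505, -0.010), with 128 mm to go straight along the push line. I'll push about 105 mm, then look.

Call:
jog_arm --pt "-0.39 0 0.1 0 0 0 33" --pt "-0.48 0 0.12 0 0 0 33" --pt "-0.48 0 0.12 0 0 0 33" --pt "-0.48 0 0.12 0 0 0 33" --pt "-0.48 0 0.12 0 0 0 33"

```text
time_s: 12.1
tcp_pos: [0.5032, 0.0037, 0.0101]
tcp_rot: [[-0.113, 0.993, 0.028], [0.963, 0.117, -0.242], [-0.244, -0.001, -0.97]]
wrist_force: [-0.7, 3.4, 0.8]
finger_gap: 0.0276
```

Call:
jog_arm --pt "-0.48 0 0.12 0 0 0 33" --pt "-0.48 0 0.12 0 0 0 33" --pt "-0.48 0 0.12 0 0 0 33" --pt "-0.48 0 0.12 0 0 0 33" --pt "-0.48 0 0.12 0 0 0 33"

```text
time_s: 12.6
tcp_pos: [0.5061, -0.0209, 0.0101]
tcp_rot: [[-0.113, 0.993, 0.028], [0.963, 0.117, -0.243], [-0.244, -0.001, -0.97]]
wrist_force: [0.3, 2.5, -0.6]
finger_gap: 0.0287
```

Call:
jog_arm --pt "-0.48 0 0.12 0 0 0 33" --pt "-0.48 0 0.12 0 0 0 33" --pt "-0.48 0 0.12 0 0 0 33" --pt "-0.48 0 0.12 0 0 0 33" --pt "-0.48 0 0.12 0 0 0 33"

```text
time_s: 13.1
tcp_pos: [0.5089, -0.0454, 0.0101]
tcp_rot: [[-0.114, 0.993, 0.028], [0.963, 0.117, -0.243], [-0.244, -0.001, -0.97]]
wrist_force: [-0.2, 2.4, -0.5]
finger_gap: 0.0282
```

Call:
jog_arm --pt "-0.48 0 0.12 0 0 0 33" --pt "-0.48 0 0.12 0 0 0 33" --pt "-0.48 0 0.12 0 0 0 33" --pt "-0.48 0 0.12 0 0 0 33" --pt "-0.29 0 0.07 0 0 0 33"

```text
time_s: 13.6
tcp_pos: [0.5116, -0.0681, 0.0102]
tcp_rot: [[-0.113, 0.993, 0.028], [0.963, 0.117, -0.243], [-0.244, -0.001, -0.97]]
wrist_force: [-1.7, 2.4, -1.3]
finger_gap: 0.0282
```

```bash
python3 look.py 10 345 244
```

```text
13.75 [ 0.5117 -0.0682  0.0103] [-0.113  0.963 -0.245] [ 0.028 -0.243 -0.97 ] 0.0281 [0.24 0.44 0.23]
```

View pics/side10.png

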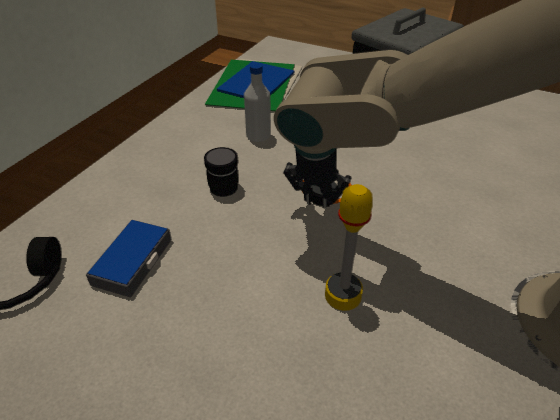

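View pics/z10.png

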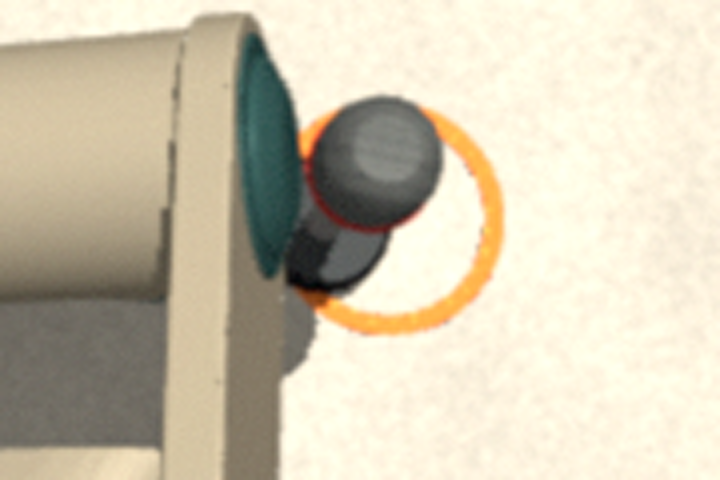

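Run:
```python
from h import *
t=viewer.camera("top"); p,R,o=now()
m=p[:2]+[.0044,-.0375]
im=cv2.resize(cv2.convertScaleAbs(t["img"][184:304,255:435],alpha=2),None,fx=4,fy=4,interpolation=cv2.INTER_CUBIC)[:,:,::-1].copy()
for z,c in ((0,(0,255,0)),(.024,(255,0,0))):
    cv2.polylines(im,[((circ(t,*m,z,.032)-[255,184]+.5)*4).astype(int)],True,c,1)
for r in (.047,.057): cv2.polylines(im,[((circ(t,.5197,-.1372,0,r)-[255,184]+.5)*4).astype(int)],True,(255,0,255),1)
cv2.imwrite("pics/ov10.png",im); print(m)
```

```text
[ 0.51608491 -0.10552977]
```

View pics/ov10.png

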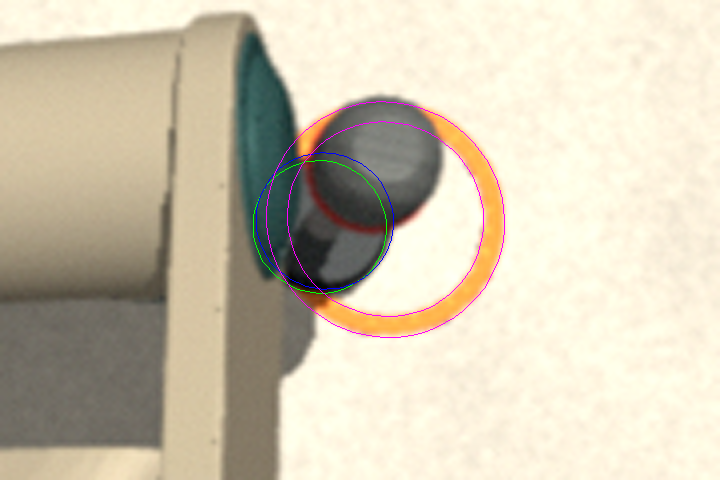

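The predicted outline matches along the push direction. Sideways the foot sits about 2–3 mm toward the robot, well inside tolerance. For the last 31 mm I'll add a slight sideways bias.

Call:
jog_arm --pt "-0.39 0.04 0.1 0 0 0 33" --pt "-0.48 0.04 0.12 0 0 0 33" --pt "-0.48 0.04 0.12 0 0 0 33" --pt "-0.48 0.04 0.12 0 0 0 33" --pt "-0.48 0.04 0.12 0 0 0 33"

```text
time_s: 14.3
tcp_pos: [0.5165, -0.0915, 0.0103]
tcp_rot: [[-0.113, 0.993, 0.028], [0.963, 0.117, -0.242], [-0.244, -0.001, -0.97]]
wrist_force: [-0.5, 2.3, 1.0]
finger_gap: 0.0284
```

Call:
jog_arm --pt "-0.39 0.02 0.1 0 0 0 33" --pt "-0.24 0 0.06 0 0 0 33" --pt "-0.1 0 0.02 0 0 0 33" --pt "0 0 0 0 0 0 33"

```text
time_s: 14.7
tcp_pos: [0.5175, -0.0987, 0.0103]
tcp_rot: [[-0.113, 0.993, 0.028], [0.963, 0.117, -0.243], [-0.244, -0.001, -0.97]]
wrist_force: [-0.8, 2.5, 0.4]
finger_gap: 0.0282
```

```bash
python3 look.py 11 350 244
python3 - <<'E'
from h import *
p,R,o=now(); print(p[:2]+[.0044,-.0375])
E
```

```text
14.85 [ 0.5174 -0.0987  0.0103] [-0.114  0.963 -0.245] [ 0.028 -0.243 -0.97 ] 0.0282 [-0.23  0.19  0.47]
[ 0.52182892 -0.13616368]
```

View pics/z11.png

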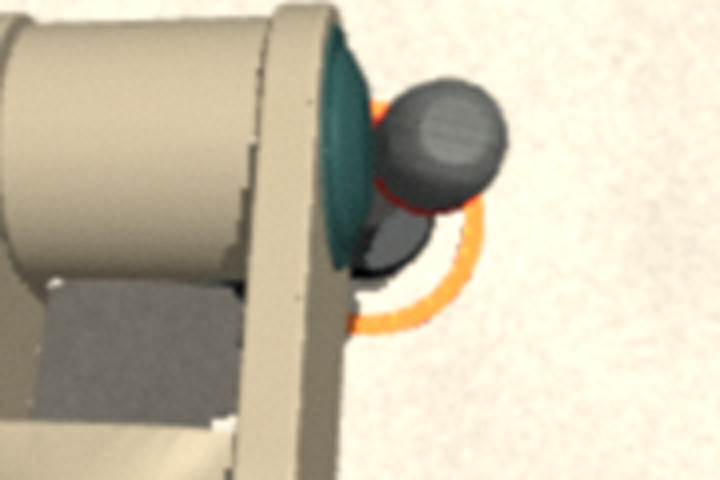

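View pics/wrist11.png

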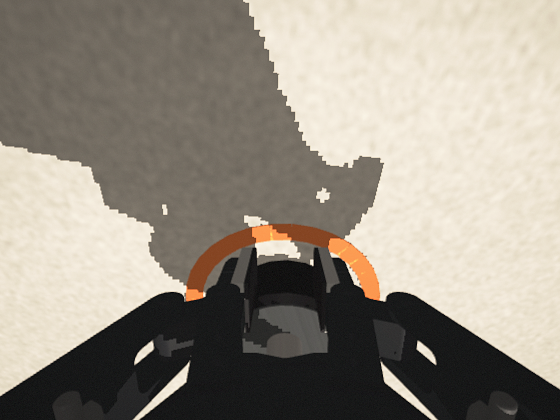

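Call:
jog_arm --pt "0.39 0 -0.1 0 0 0 33" --pt "0.97 0 -0.24 0 0 0 33" --pt "1.45 0 -0.36 0 0 0 33" --pt "1.45 0 -0.36 0 0 0 33" --pt "0.97 0 -0.24 0 0 0 33"

```text
time_s: 15.35
tcp_pos: [0.5109, -0.0432, 0.0101]
tcp_rot: [[-0.115, 0.993, 0.028], [0.963, 0.118, -0.242], [-0.244, -0.001, -0.97]]
wrist_force: [0.5, 1.0, -0.3]
finger_gap: 0.028
```

Call:
jog_arm --pt "0.5 0 -1.5 0 0 0 33" --pt "0 0 -3 0 0 0 33" --pt "0 0 -4 0 0 0 33" --pt "0 0 -4 0 0 0 33" --pt "0 0 -4 0 0 0 33"

```text
time_s: 15.85
tcp_pos: [0.5055, 0.001, 0.1704]
tcp_rot: [[-0.114, 0.993, 0.028], [0.963, 0.117, -0.243], [-0.244, -0.001, -0.97]]
wrist_force: [0.5, -0.1, -0.0]
finger_gap: 0.0283
```

Call:
jog_arm --pt "0 0 -4 0 0 0 33" --pt "0 0 -4 0 0 0 33" --pt "0 0 -4 0 0 0 33" --pt "0 0 -3 0 0 0 33" --pt "0 0 0 0 0 0 33"

```text
time_s: 16.35
tcp_pos: [0.5026, 0.0378, 0.3195]
tcp_rot: [[-0.113, 0.993, 0.036], [0.963, 0.118, -0.241], [-0.244, 0.008, -0.97]]
wrist_force: [0.3, 0.2, 0.8]
finger_gap: 0.0281
```

```bash
python3 look.py 12 350 244
```

```text
16.5 [0.5015 0.0366 0.3132] [-0.114  0.963 -0.244] [ 0.026 -0.243 -0.97 ] 0.0282 [-0.58 -0.95 -0.01]
```

View pics/top12.png

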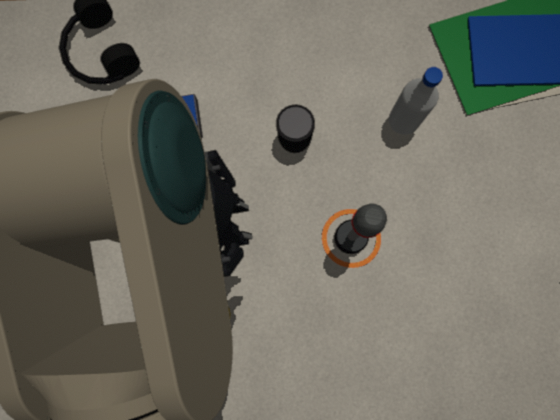

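View pics/side12.png

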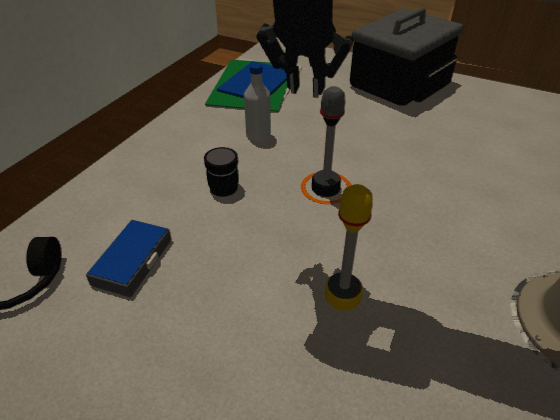

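View pics/wrist12.png

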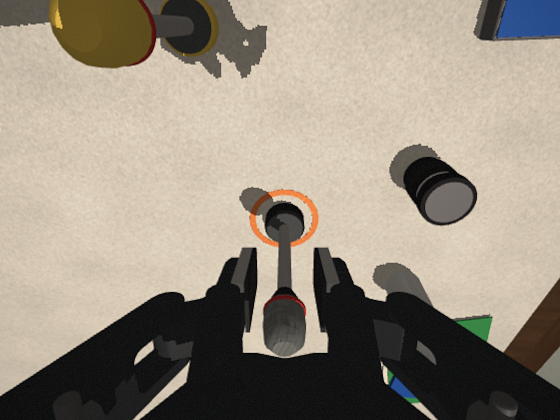

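The mic stands upright in the ring, foot at (351,237) in the top view and (326,183) in the side view. The arm is clear of everything. Measuring it before I hand in.

Run:
```python
from h import *
t=viewer.camera("top"); s=viewer.camera("side")
for nm,c,(x,y) in (("top",t,(351,238)),("side",s,(327,180))):
    im=cv2.resize(cv2.convertScaleAbs(c["img"][y-40:y+40,x-50:x+50],alpha=2),None,fx=7,fy=7,interpolation=cv2.INTER_CUBIC)[:,:,::-1].copy()
    for r in (.047,.057): cv2.polylines(im,[((circ(c,.5197,-.1372,0,r)-[x-50,y-40]+.5)*7).astype(int)],True,(255,0,255),1)
    for z in (0,.024): cv2.polylines(im,[((circ(c,.5197,-.1372,z,.032)-[x-50,y-40]+.5)*7).astype(int)],True,(0,255,0),1)
    cv2.imwrite(f"pics/fin_{nm}.png",im)
```

```text
(no output)
```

View pics/fin_top.png

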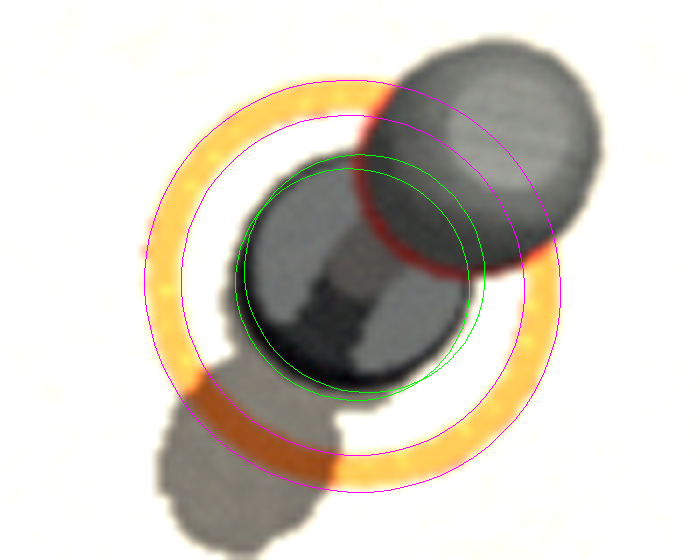

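View pics/fin_side.png

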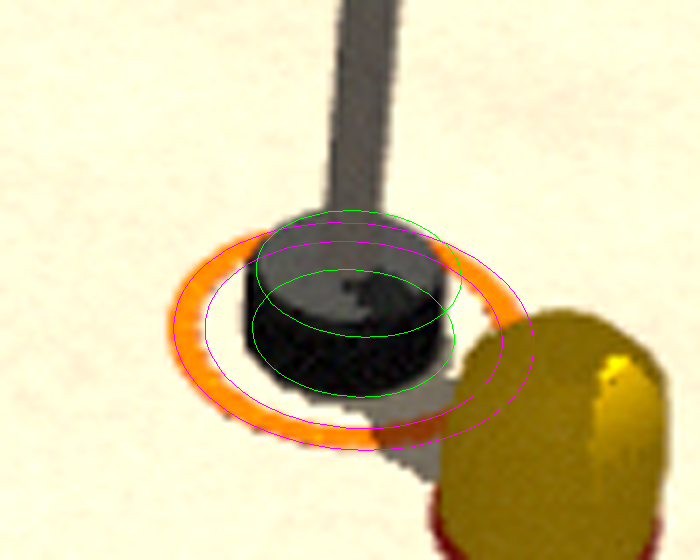

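Run:
```python
from cell import workorder, readout
print(readout.get_obs()["time_s"], readout.get_obs()["dq"]); print(workorder.job_done())
```

```text
16.6 [-0.3757852   0.05821716 -0.25992395  0.02217897  0.14057569 -0.06363578]
the job is handed in; nothing more can be done
None
```

The microphone now stands upright with its foot wholly inside the orange ring, and I handed the job in at about 16.6 s.

**Push:** I set both fingertips, about 28 mm apart, against the black foot just above the table, with the tool leaning 14° back to stay off the stem and head. I then slid the mic about 26 cm to the ring. The wrist force stayed at or below about 4.5 N whenever it was read. Afterwards I backed off and raised the arm clear.

**Last checks:**
- **Position:** The top and side pictures show the foot within about 2–4 mm of the ring's centre, against the 15 mm allowed.
- **Disagreements:** The position predicted from the arm differed from the pictures by up to 3 mm. The two cameras differ from each other by about a pixel.
- **Bystanders:** The lens and bottle look unmoved in the last pictures. The case looks unmoved in the side view; the arm hides most of it in the last top view. I compared these by eye only. The yellow stand, which the wrist passed closely over, is still standing in place.
- **Arm:** It ended about 0.3 m above the table, touching nothing. The wrist force read about 1 N in free air, which is noise.

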